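Close a snap button in a hand press

TASK

In this sewing workroom, lower the press head (the loose plate with the square block) over the two locating pins of the press base, thick pin in the wide hole, until the plate rests flush; do not drop it. Then, with the hand off the head, take the mallet, knock the sprung plunger on top of the head right down with the mallet's flat end to close the button in the die, and stand the mallet upright in the middle of its cork pad again. Leave the head seated and do not disturb the loose spools or the tin.

Things in the scene. Friction and masses are not known exactly. Their poses are not given: they have to be found in the camera images.
- base: The press base, fixed to the table: a grey painted block 110 (x) x 180 (y) x 30 (z) mm with a round die recess (26 mm wide, a brass button in it) in the middle of its top and two upright steel pins. Origin at the centre of its underside, z up; the pins stand on its y axis.
- base_top (a point): Centre of the base's top face (30 mm above the table), where the plate comes to rest. Axes as the base.
- thick_pin (a point): Foot of the thick pin, on its axis at the level of the base's top face, 58 mm from the centre on the base's +y side. 14 mm thick, straight for 14 mm, then tapering to 6 mm at the tip, 26 mm above the top face.
- thin_pin (a point): Foot of the thin pin, on its axis at the level of the base's top face, 58 mm from the centre on the -y side. 9 mm thick, straight for 14 mm, then tapering to 4 mm at the tip, 26 mm above the top face.
- head: Press head, loose, about 0.4 to 0.65 kg, lying flat: aluminium plate 90 (x) x 160 (y) x 12 mm with two through holes on its y axis; on its middle a square block 36 x 36 mm, from 12 to 52 mm above the underside (grip it here; faces parallel to x and y), topped by the plunger. Origin: centre of the underside, z up. Seated, its axes match the base's and the pins stand 14 mm out of the plate.
- wide_hole (a point): Centre of the wide hole (17 mm) at the plate's underside, 58 mm from the middle on the head's +y side.
- narrow_hole (a point): Centre of the narrow hole (12 mm) at the plate's underside, 58 mm from the middle on the head's -y side.
- plunger (a joint): How far the plunger is pressed down into the head, m: 0 up, 0.010 right down. A spring resists with 4 N at the start and 9 N at the bottom, and lifts it back when let go.
- plunger_top (a point): Centre of the top of the plunger's steel cap (26 mm across, 8 mm thick), on the head's z axis, 70 mm above the plate's underside when the plunger is up.
- mallet: Mallet, loose, 0.25 to 0.4 kg, standing on its flat striking end: a white nylon cylinder 50 mm across and 60 mm tall, with a round wooden handle 26 mm thick rising from its top, from 60 to 145 mm above the striking end (the top 5 mm is tapered). Origin at the centre of the flat striking end, z towards the handle.
- pad: The mallet's pad, fixed: a cork disc 100 mm across and 8 mm thick. Origin at the centre of its underside.
- spool_a: Loose spool of red thread standing upright, 48 mm across, 65 mm tall; origin at the centre of its underside. Not to be disturbed.
- spool_b: Loose spool of yellow thread standing upright, 40 mm across, 50 mm tall; origin at the centre of its underside. Not to be disturbed.
- tin: Round steel tin full of spools, fixed to the table, 170 mm across, 60 mm tall; origin at the centre of its underside. Not to be knocked.
Mind the look-alikes: they are no part of the job. Leave any black or blue look-alike of the head alone. Leave any yellow look-alike of the mallet alone.

How it is judged:
By the outcome, as a careful person would: the job done as asked, in the order asked, and still so for the second after the job is handed in, with the robot touching nothing.
It also fails if it takes over 67 s, if anything falls off the work surface, if the arm or the gripper's body presses on something with over 40 N, if the wrist force passes 120 N, or if a joint passes its speed limit or range.

ROBOT

A 7-joint arm with a two-finger parallel gripper is mounted at the origin on the work surface. World frame = base frame: x ahead of the robot, y to its left, z up, the work surface at z = 0. Lengths are in m, angles in degrees, forces in N, time in s.
With the tool pointing down it reaches from about 0.425 to 0.875 m from the base axis. Payload 4.7 kg.
Tool frame: the origin (TCP) lies on the centre line of the jaws, within the pads' length; the fingertips stand 17 mm ahead of it and the grasp point (between the pads) lies 2 mm behind it; z points along the fingers, y is the line along which they close (so a half turn about z gives the same grasp; the last joint's range is limited). The gripper opens to 87 mm and grips with 3 to 60 N. Pads are 19 mm wide; open, the fingers measure 117 mm over their backs; the gripper's body (75 mm by 190 mm) begins 51 mm behind the grasp point.
Start: joints at [-65.827, 18.392, -4.016, 83.108, 1.295, 78.541, -3.26], TCP at [0.258, 0.597, 0.24] pointing down, gripper open.
Joint ranges: [-163.93, 163.93], [-17.29, 119.83], [-79.2, 71.16], [3.27, 140.29], [-89.18, 269.18], [5.43, 117.66], [-154.24, 154.24]. Speed limits (degrees/s): [147.25, 147.25, 180, 180, 180, 180, 180].

INTERFACE

Orientations are given as [roll, pitch, yaw] about the fixed x, y, z axes, in that order (R = Rz(yaw) Ry(pitch) Rx(roll)).
In Python, from cell import env, read_camera gives the robot as it stands.
- The arm moves only by the shell command python3 -m jog 'ROWS' [FORCE]. ROWS is JSON, a list of rows, each a list of 5 numbers: the opening, from 0 (shut) to 1 (fully open), then the shift along the tool's x, y, z each as a share of 0.02 m, from -1 to 1, then the turn about the tool's z as a share of 45 degrees, from -1 to 1. In form: [[gripper, x, y, z, yaw], ...]. A call has 1 to 12 rows; each row shifts and turns the commanded pose from where the row before left it, along the tool's axes as they then stand; what a row does not reach is not made up. A row lasts 1/12 s, in which the tool goes at most 41.7 mm and 7.16 degrees, less where a joint would pass 70% of its speed; a pose out of reach is approached as far as the arm can. A call with a number of a shift or a turn outside -1 to 1 is refused whole. A call with a gripper value outside its range is refused whole. The fingers move at their own pace and stop on an object; FORCE is the grip in N (left out, the last holds). Time passes only in rows, so rows that do not move let the fingers close. It gives the time, the measured TCP pose, the force, the opening and the grip force at its end, in the units of the state.
- env.get_obs(): the state, without advancing time (a new reading comes with each control period).
- read_camera(name): name is "scene" or "top" or "wrist"; returns a dict with "color" (384x512x3 uint8, red, green, blue), "range_z" (384x512 float32, m along the optical axis (not along the pixel's ray), 0 where there is no reading), "mtx" (3x3 intrinsics, pixels), "k1" (the pictures are not rectified: a ray, as slopes to the right and down, at radius r is drawn at 1 + k1 r^2 times it, then the intrinsics apply), "world_from_camera" (4x4, takes a point from camera to world coordinates); the wrist camera has in their place "T_tool_cam" (4x4, takes a point from camera to tool coordinates, whose origin is the TCP and whose axes are the flange's). Camera axes: x right, y down, z forward; pixel columns grow to the right and rows downward; lengths in m; the calibration is good to about 2 mm. A picture is of the moment at which its call begins: read the wrist's pose just before it.
- env.sign_off(): hands the job in; it is judged then, once.
The state is a dict: "time_s": time; "qpos": joint angles; "joint_velocities": joint speeds; "effort": joint torques, N m; "tool_pos": TCP position; "tool_rot": TCP orientation; "force": force on the tool from outside, world axes, zero at the start; "wrist_torque": the same for the moment, N m; "grip_width": finger opening in m; "grasp_force": force on a finger pad.
Only numpy, scipy, OpenCV 4.12 (cv2) and the standard library are available. Lean on these libraries where they do the work, as an engineer would, in place of code of your own. Each camera call takes 0.05 s, during which the arm holds its last target. There are 200 camera calls.

## Working session

There is one attempt and no reset: what is moved stays moved. The work goes in short steps, Python scripts to look and compute and a shell command to move; the robot and the scene stay as the last step left them, time stands still between calls to the robot, and variables do not carry over. Pictures are saved under pics/ and viewed, at most 10 in all, crops included, and the job is handed in when it is done.

```bash
ls; mkdir -p pics
python3 - <<'E'
from cell import env, read_camera
import cv2, numpy as np
o=env.get_obs();print({k:np.round(v,3) for k,v in o.items()})
ims=[]
for n in ("scene","top"):
    c=read_camera(n);np.savez(f"{n}0.npz",**c);ims.append(c["color"]);print(n,c["mtx"],c["k1"],np.round(c["world_from_camera"],3))
cv2.imwrite("pics/top0.png",cv2.resize(ims[1],(800,600))[:,:,::-1])
cv2.imwrite("pics/scene0.png",cv2.resize(ims[0],(800,600))[:,:,::-1])
E
```

```text
pics
{'time_s': np.float64(0.0), 'qpos': array([-65.827,  18.44 ,  -4.015,  83.177,   1.294,  78.543,  -3.26 ]), 'joint_velocities': array([ 0.075, -0.03 ,  0.029,  0.12 , -0.132,  0.046,  0.033]), 'effort': array([-0.0000e+00, -4.9129e+01, -4.0400e-01, -3.1253e+01, -6.4000e-02,
        4.4000e-02,  0.0000e+00]), 'tool_pos': array([0.258, 0.596, 0.238]), 'tool_rot': array([-1.79885e+02,  5.00000e-03,  1.56636e+02]), 'force': array([ 0.163, -0.518, -0.427]), 'wrist_torque': array([ 0.027, -0.004, -0.001]), 'grasp_force': np.float64(0.0), 'grip_width': np.float64(0.087)}
scene [[386.23106021   0.         256.25775716]
 [  0.         386.23106021 192.42881346]
 [  0.           0.           1.        ]] 0.04373913055439438 [[-2.400e-02  8.130e-01 -5.820e-01  1.169e+00]
 [ 1.000e+00  1.900e-02 -1.500e-02 -6.600e-02]
 [-1.000e-03 -5.820e-01 -8.130e-01  9.400e-01]
 [ 0.000e+00  0.000e+00  0.000e+00  1.000e+00]]
top [[375.70376188   0.         262.73804807]
 [  0.         375.70376188 194.14409413]
 [  0.           0.           1.        ]] -0.10013610877493853 [[ 2.900e-02 -9.820e-01  1.890e-01  3.640e-01]
 [-1.000e+00 -2.900e-02 -1.000e-03 -7.400e-02]
 [ 6.000e-03 -1.890e-01 -9.820e-01  1.143e+00]
 [ 0.000e+00  0.000e+00  0.000e+00  1.000e+00]]
```

View pics/top0.png

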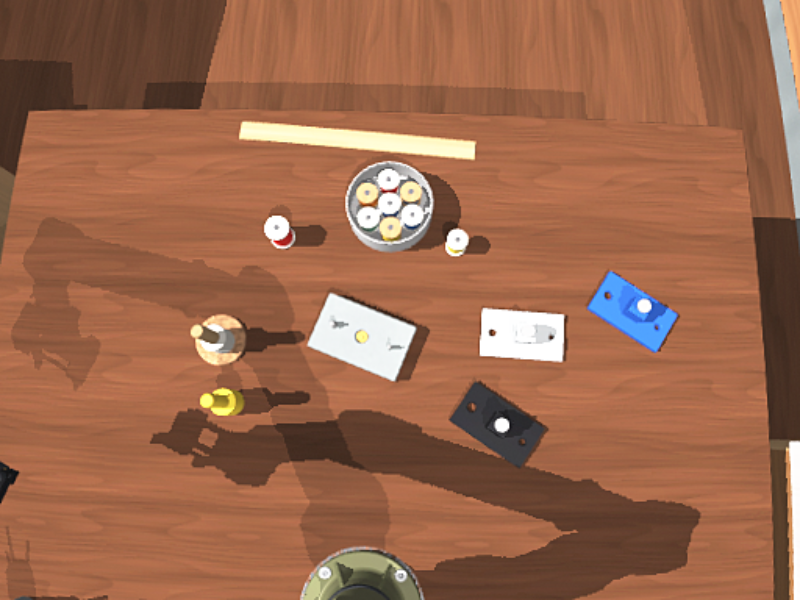

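View pics/scene0.png

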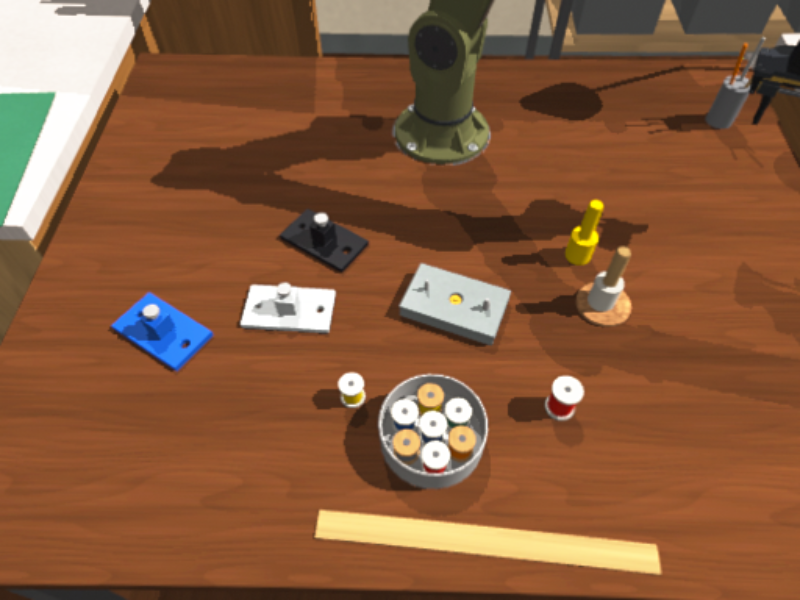

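The top view shows the head (white plate) at (522,335), the base at (362,336), and the mallet on its pad at (220,340). The spools are at (279,232) and (457,241), and the tin at (390,205). The scene view shows the same items at (288,308), (456,303) and (605,295).

```bash
cat > h.py <<'E'
import numpy as np, cv2
from scipy.spatial.transform import Rotation as R
def tool_T(o):
    T=np.eye(4);T[:3,:3]=R.from_euler('xyz',o["tool_rot"],degrees=True).as_matrix();T[:3,3]=o["tool_pos"];return T
def grab(n,tag=None):
    from cell import env, read_camera
    o=env.get_obs();c=read_camera(n)
    if n=="wrist": c["world_from_camera"]=tool_T(o)@c["T_tool_cam"]
    if tag: np.savez(tag+".npz",**c)
    return c
def rays(c,px):
    u=cv2.undistortPoints(np.float64(px).reshape(-1,1,2),c["mtx"],np.array([float(c["k1"]),0,0,0])).reshape(-1,2)
    W=c["world_from_camera"];return W[:3,3],(W[:3,:3]@np.c_[u,np.ones(len(u))].T).T
def plane(c,px,z):
    p,d=rays(c,px);return p+d*((z-p[2])/d[:,2])[:,None]
def tri(c1,a,c2,b):
    p,d=rays(c1,[a]);q,e=rays(c2,[b]);s=np.linalg.lstsq(np.c_[d[0],-e[0]],q-p,rcond=None)[0]
    A=p+d[0]*s[0];B=q+e[0]*s[1];return (A+B)/2,np.linalg.norm(A-B)
def rect(P):
    (c,s,a)=cv2.minAreaRect(np.float32(P[:,:2]*1000))
    if s[0]>s[1]: a+=90      # angle a: long side = local y direction a+90
    return np.round(c,1),np.round(sorted(s),1),round((a+90)%180,1) # long-axis direction
def comps(m,amin):
    n,l,s,c=cv2.connectedComponentsWithStats(m.astype(np.uint8));return [(l==i,s[i],c[i]) for i in range(1,n) if s[i,4]>amin]
E
python3 - <<'E'
from h import *
t=np.load("top0.npz");s=np.load("scene0.npz");k=.64
for c,n in((t,"top"),(s,"scene")):
    hsv=cv2.cvtColor(c["color"],cv2.COLOR_RGB2HSV)
    m=(hsv[...,1]<60)&(hsv[...,2]>110)
    for M,st,ce in comps(m,500):
        ct=max(cv2.findContours(M.astype(np.uint8),0,2)[0],key=len)
        if 500<st[4]<6000: print(n,np.round(ce/k),st[4],"z12",rect(plane(c,ct,.012)),"z30",rect(plane(c,ct,.03)))
for nm,a,b in [("button",(362,337),(456,300)),("plunger",(529,327),(285,290)),("handle top",(197,332),(621,254)),("pinL",(331,321),(487,305)),("pinR",(402,346),(416,289)),("spoolA",(276,228),(567,390)),("spoolB",(457,236),(351,381)),("tin c",(389,203),(433,426)),("blk",(502,425),(321,219)),("yel",(208,401),(596,206))]:
    P,e=tri(t,np.array(a)*k,s,np.array(b)*k);print(nm,np.round(P,4),round(e,4))
E
```

```text
top [785.  92.] 1300 z12 (array([1070.8, -914.6]), array([ 47.1, 553.9]), 0.1) z30 (array([1059.6, -901.2]), array([ 46.4, 545.1]), 0.1)
top [357. 139.] 1452 z12 (array([929. ,  48.9]), array([ 37.5, 494.2]), 86.0) z30 (array([920. ,  46.9]), array([ 36.9, 486.3]), 86.0)
top [389. 206.] 1799 z12 (array([784.5, -22.9]), array([178.7, 191.4]), 163.7) z30 (array([777.8, -23.7]), array([175.9, 188.4]), 163.7)
top [362. 336.] 2253 z12 (array([514.6,  18.2]), array([115.2, 186.1]), 69.7) z30 (array([512.2,  16.7]), array([113.3, 183.2]), 69.7)
top [522. 334.] 1619 z12 (array([ 527., -294.]), array([ 94.8, 163.8]), 87.1) z30 (array([ 524.4, -290.5]), array([ 93.3, 161.2]), 87.1)
top [795. 511.] 512 z12 (array([ 174.1, -839.4]), array([ 21.4, 305.8]), 178.1) z30 (array([ 177.1, -827.2]), array([ 21.1, 301. ]), 178.1)
scene [369.  16.] 1414 z12 (array([-478.4, -186.5]), array([167.2, 320.6]), 91.5) z30 (array([-446.5, -184.2]), array([163.9, 314.4]), 91.5)
scene [510.  17.] 645 z12 (array([-481.9,  202.9]), array([130.2, 190.7]), 174.0) z30 (array([-449.9,  197.7]), array([127.7, 187. ]), 174.0)
scene [456. 299.] 1915 z12 (array([496. ,  21.2]), array([114.4, 188. ]), 69.3) z30 (array([509. ,  19.5]), array([112.2, 184.4]), 69.3)
scene [288. 307.] 1479 z12 (array([ 520. , -292.9]), array([104.3, 166.7]), 87.0) z30 (array([ 532.6, -288.5]), array([102.2, 163.4]), 87.0)
scene [431. 428.] 1974 z12 (array([749.6, -24.4]), array([180.1, 180.3]), 71.9) z30 (array([757.8, -25.2]), array([176.6, 176.8]), 71.9)
button [0.5106 0.0185 0.0259] 0.0052
plunger [ 0.5312 -0.2915  0.0756] 0.0074
handle top [0.4942 0.2929 0.1465] 0.0006
pinL [0.5363 0.0744 0.0481] 0.0006
pinR [ 0.4943 -0.0576  0.0361] 0.0077
spoolA [0.7121 0.1895 0.064 ] 0.0018
spoolB [ 0.7054 -0.1593  0.0656] 0.0024
tin c [ 0.7738 -0.026   0.0507] 0.0025
blk [ 0.352  -0.2444  0.0693] 0.0044
yel [0.3772 0.268  0.1413] 0.0052
```

```bash
cat > go.py <<'E'
# go.py x y z yaw : print needed shift in tool axes (units of 20mm) and turn (units of 45deg, positive=tool z)
import sys;from h import *;from cell import env
o=env.get_obs();T=tool_T(o);g=np.array([float(v) for v in sys.argv[1:4]])
print("pos",np.round(o["tool_pos"],4),"rot",np.round(o["tool_rot"],2),"q7",round(o["qpos"][6],1),"t",o["time_s"])
print("shift units",np.round(T[:3,:3].T@(g-o["tool_pos"])/.02,3),"turn",round(-((float(sys.argv[4])-o["tool_rot"][2]+180)%360-180)/45,4))
E
python3 -c "
from cell import read_camera;import numpy as np
c=read_camera('wrist');print(np.round(c['T_tool_cam'],3),c['mtx'],c['k1'])"
python3 -m jog '[[1,0,0,0,0.155],[1,0,0,0,0.155],[1,0,0,0,0.155],[1,0,0,0,0.155],[1,0,0,0,0.155],[1,0,0,0,0.155],[1,0,0,0,0.155],[1,0,0,0,0.155],[1,0,0,0,0.155],[1,0,0,0,0.155]]'
python3 go.py 0.5 0.02 0.28 87
```

```text
[[-0.    -0.957 -0.289  0.08 ]
 [ 1.    -0.     0.    -0.   ]
 [-0.    -0.289  0.957 -0.145]
 [ 0.     0.     0.     1.   ]] [[315.00057074   0.         254.8471899 ]
 [  0.         315.00057074 192.55630882]
 [  0.           0.           1.        ]] -0.012446577681557767
time_s: 0.98
tool_pos: [0.2577, 0.5965, 0.2391]
tool_rot: [-180.0, 0.0, 86.5]
force: [0.4, 0.4, 0.2]
grip_width: 0.087
grasp_force: 0.0
pos [0.2577 0.5965 0.2391] rot [-1.7999e+02  5.0000e-02  8.6540e+01] q7 -71.3 t 0.9833
shift units [-28.043  13.83   -2.026] turn -0.0101
```

```bash
python3 -m jog '[[1,-1,0.4,-0.2,0],[1,-1,0.5,-0.2,0],[1,-1,0.5,-0.2,0],[1,-1,0.5,-0.2,0],[1,-1,0.5,-0.2,0],[1,-1,0.5,-0.2,0],[1,-1,0.5,-0.2,0],[1,-1,0.5,-0.2,0],[1,-1,0.5,-0.2,0],[1,-1,0.5,-0.2,0],[1,-1,0.5,0,0],[1,-1,0.5,0,0]]'
python3 -m jog '[[1,-1,0.5,0,0],[1,-1,0.5,0,0],[1,-1,0.5,0,0],[1,-1,0.5,0,0],[1,-1,0.5,0,0],[1,-1,0.5,0,0],[1,-1,0.5,0,0],[1,-1,0.5,0,0],[1,-1,0.5,0,0],[1,-1,0.5,0,0],[1,-1,0.5,0,0],[1,-1,0.5,0,0]]'
python3 -m jog '[[1,-1,0.5,0,0],[1,-1,0.5,0,0],[1,-1,0.5,0,0],[1,-1,0.4,0,0],[1,0,0,0,0],[1,0,0,0,0]]'
python3 - <<'E'
from h import *
c=grab("wrist","w1");cv2.imwrite("pics/w1.png",c["color"][:,:,::-1])
E
python3 go.py 0.527 -0.293 0.28 87
```

```text
time_s: 1.98
tool_pos: [0.3629, 0.3495, 0.2797]
tool_rot: [180.0, -0.0, 86.9]
force: [1.0, -0.3, -0.4]
grip_width: 0.0873
grasp_force: 0.0
time_s: 2.98
tool_pos: [0.4695, 0.1033, 0.2794]
tool_rot: [-180.0, -0.0, 86.9]
force: [-0.0, 0.4, -0.6]
grip_width: 0.087
grasp_force: 0.0
time_s: 3.48
tool_pos: [0.5029, 0.0214, 0.2794]
tool_rot: [-180.0, -0.0, 86.7]
force: [-0.0, 1.1, 1.0]
grip_width: 0.0871
grasp_force: 0.0
pos [0.5027 0.0229 0.2793] rot [-1.7997e+02 -3.0000e-02  8.6860e+01] q7 -9.4 t 3.5333
shift units [-15.702   2.078  -0.044] turn -0.0032
```

View pics/w1.png

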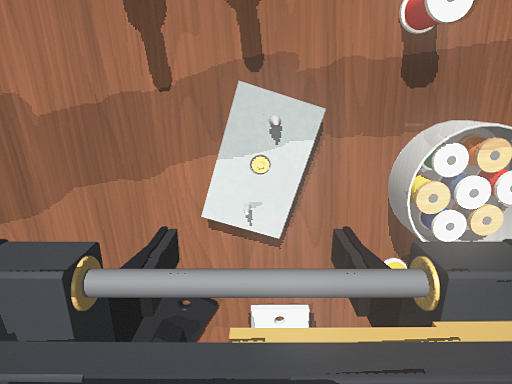

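The wrist view shows the button at (260,164), the upper (+y) pin near (274,121) and the lower pin near (250,210). Next I'll look over the head.

```bash
python3 -m jog '[[1,-1,0.13,0,0],[1,-1,0.13,0,0],[1,-1,0.13,0,0],[1,-1,0.13,0,0],[1,-1,0.13,0,0],[1,-1,0.13,0,0],[1,-1,0.13,0,0],[1,-1,0.13,0,0],[1,-1,0.13,0,0],[1,-1,0.13,0,0],[1,-1,0.13,0,0],[1,-1,0.13,0,0]]'
python3 -m jog '[[1,-1,0.13,0,0],[1,-1,0.13,0,0],[1,-1,0.13,0,0],[1,-0.6,0.13,0,0],[1,0,0,0,0],[1,0,0,0,0]]'
python3 - <<'E'
from h import *
c=grab("wrist","w2");b=np.load("w1.npz")["color"]
f=lambda i:cv2.resize(i,None,fx=2.5,fy=2.5,interpolation=cv2.INTER_CUBIC)
im=np.hstack([f(b[70:260,190:340]),f(c["color"][50:240,180:340])]);print(im.shape)
cv2.imwrite("pics/w2.png",im[:,:,::-1])
E
```

```text
time_s: 4.53
tool_pos: [0.5217, -0.2176, 0.2793]
tool_rot: [-180.0, -0.1, 87.1]
force: [-0.2, 1.1, -0.4]
grip_width: 0.0874
grasp_force: 0.0
time_s: 5.03
tool_pos: [0.5279, -0.2901, 0.279]
tool_rot: [-179.9, -0.1, 86.9]
force: [0.4, 0.4, 0.3]
grip_width: 0.0868
grasp_force: 0.0
(475, 775, 3)
```

View pics/w2.png

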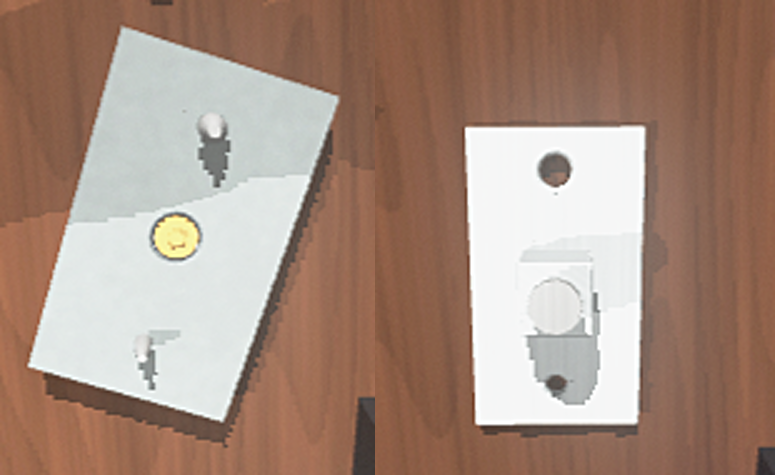

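The left pane shows the thick pin at (211,125), which is the +y end, and the thin pin at (143,345). The right pane shows the wide hole at (554,170), also +y, the narrow hole at (556,382) and the plunger at (554,305). So the head needs only about a −17° turn.

```bash
cat > meas.py <<'E'
from h import *
def quad(c,roi,z,lo=110,smax=60):
    hsv=cv2.cvtColor(c["color"],cv2.COLOR_RGB2HSV);m=(hsv[...,1]<smax)&(hsv[...,2]>lo)
    k=np.zeros(m.shape,bool);k[roi[1]:roi[3],roi[0]:roi[2]]=1
    M=max(comps(m&k,200),key=lambda q:q[1][4])[0]
    ct=max(cv2.findContours(M.astype(np.uint8),0,2)[0],key=len)
    return rect(plane(c,ct,z))
E
python3 - <<'E'
from meas import *
a=np.load("w1.npz");b=np.load("w2.npz");t=np.load("top0.npz");s=np.load("scene0.npz")
print("base",quad(a,(190,70,340,255),.03,120,45));print("head",quad(b,(200,80,310,235),.012))
for n,c,px,z in [("wide",b,(251.8,117.8),.012),("narrow",b,(252.4,203),.012),("plunger",b,(251.6,172),.07),("button",a,(260.4,164.8),.03),("thick tip",a,(274.4,118),.056),("thin tip",a,(247.2,206.4),.056)]: print(n,np.round(plane(c,[px],z)[0],4))
k=.64
for n,c,p,d,q in [("plunger",b,(251.6,172),t,(529,327)),("plunger",b,(251.6,172),s,(285,290)),("button",a,(260.4,164.8),t,(362,337)),("button",a,(260.4,164.8),s,(456,300)),("button",t,(362*k,337*k),s,(456,300))]:
    print(n,tri(c,p,d,np.array(q)*k))
for c,px,n in((b,(251,172),"plunger"),(b,(252,140),"plate"),(a,(260,140),"base")):
    p,d=rays(c,[px]);print(n,"depth z",p[2]+d[0][2]*c["range_z"][px[1],px[0]])
E
```

```text
base (array([509. ,  18.5]), array([111. , 179.9]), 69.6)
head (array([ 523.4, -292.8]), array([ 91.5, 160.1]), 87.1)
wide [ 0.5263 -0.2347  0.012 ]
narrow [ 0.5206 -0.3491  0.012 ]
plunger [ 0.5234 -0.292   0.07  ]
button [0.5093 0.0187 0.03  ]
thick tip [0.5279 0.0775 0.056 ]
thin tip [ 0.4901 -0.0271  0.056 ]
plunger (array([ 0.52478969, -0.28422343,  0.11576998]), np.float64(0.005475927015990836))
plunger (array([ 0.52320964, -0.29188778,  0.0645173 ]), np.float64(0.002614985402773016))
button (array([0.51021319, 0.01661017, 0.02169302]), np.float64(0.0019514355114714696))
button (array([0.50994092, 0.01959505, 0.02632097]), np.float64(0.0034160341071421785))
button (array([0.51063592, 0.01851928, 0.02591149]), np.float64(0.00524135229995144))
plunger depth z 0.07009142222826226
plate depth z 0.011410596550207652
base depth z 0.030378449241235228
```

```bash
python3 go.py 0.5234 -0.2925 0.034 87.1
```

```text
pos [ 0.5281 -0.2894  0.2791] rot [-1.7997e+02 -8.0000e-02  8.6990e+01] q7 33.5 t 5.0833
shift units [-0.186 -0.221 12.255] turn -0.0023
```

```bash
python3 -m jog '[[1,-0.19,-0.22,1,0],[1,0,0,1,0],[1,0,0,1,0],[1,0,0,1,0],[1,0,0,1,0],[1,0,0,1,0],[1,0,0,1,0],[1,0,0,1,0],[1,0,0,0,0],[1,0,0,0,0]]'
python3 go.py 0.5234 -0.2925 0.034 87.1
```

```text
time_s: 5.92
tool_pos: [0.523, -0.2926, 0.119]
tool_rot: [-179.9, -0.1, 87.0]
force: [-0.3, 0.3, -0.2]
grip_width: 0.087
grasp_force: 0.0
pos [ 0.523  -0.2926  0.119 ] rot [-1.799e+02 -1.000e-01  8.702e+01] q7 38.8 t 5.9167
shift units [-1.000e-03  2.500e-02  4.247e+00] turn -0.0018
```

```bash
python3 -m jog '[[1,0,0,0.8,0],[1,0,0,0.8,0],[1,0,0,0.8,0],[1,0,0,0.8,0],[1,0,0,0.6,0],[1,0,0,0.4,0],[1,0,0,0,0]]'
python3 -m jog '[[0.35,0,0,0,0],[0.35,0,0,0,0],[0.35,0,0,0,0],[0.35,0,0,0,0],[0.35,0,0,0,0],[0.35,0,0,0,0],[0.35,0,0,0,0]]' 30
python3 -m jog '[[0.2,0,0,0,0],[0.2,0,0,0,0],[0.2,0,0,0,0],[0.2,0,0,0,0]]' 40
```

```text
time_s: 6.5
tool_pos: [0.5228, -0.294, 0.0348]
tool_rot: [-179.9, -0.0, 86.9]
force: [-0.1, 0.2, 0.0]
grip_width: 0.0869
grasp_force: 0.0
time_s: 7.08
tool_pos: [0.523, -0.2948, 0.0357]
tool_rot: [180.0, -0.0, 86.9]
force: [-0.3, -0.1, 0.0]
grip_width: 0.0484
grasp_force: 0.0
time_s: 7.42
tool_pos: [0.5232, -0.2948, 0.0356]
tool_rot: [180.0, 0.0, 86.9]
force: [1.0, -1.4, 0.0]
grip_width: 0.0362
grasp_force: 40.0
```

```bash
python3 -m jog '[[0.2,0,0,-0.2,0],[0.2,0,0,-0.5,0],[0.2,0,0,-0.8,0],[0.2,0,0,-0.8,0],[0.2,0,0,-0.8,0],[0.2,0,0,-0.8,0],[0.2,0,0,-0.6,0],[0.2,0,0,-0.3,0],[0.2,0,0,0,0],[0.2,0,0,0,0]]'
python3 - <<'E'
from meas import *
c=grab("wrist","w3");cv2.imwrite("pics/w3.png",c["color"][:,:,::-1])
E
python3 go.py 0.509 0.0186 0.12 69.6
```

```text
time_s: 8.25
tool_pos: [0.5227, -0.2945, 0.1312]
tool_rot: [-180.0, -0.0, 86.9]
force: [0.5, -0.2, -5.5]
grip_width: 0.0356
grasp_force: 40.0
pos [ 0.5224 -0.2943  0.1307] rot [-1.7992e+02 -4.0000e-02  8.6890e+01] q7 38.4 t 8.3
shift units [15.585 -1.518  0.548] turn 0.3843
```

View pics/w3.png

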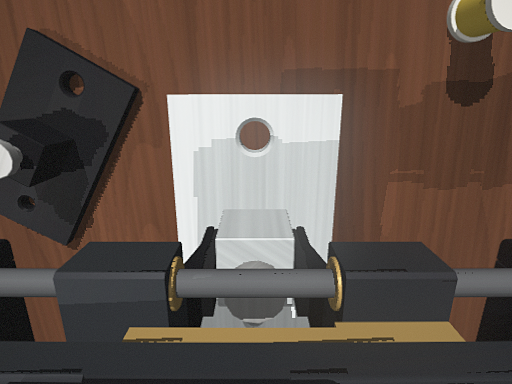

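The held plate fills (168–342, 94–250), with the wide hole at (254,136). The plate hangs level. Next I'll measure it in the tool frame.

```bash
cat > held.py <<'E'
from meas import *
from cell import env
def held(c,zt):
    hsv=cv2.cvtColor(c["color"],cv2.COLOR_RGB2HSV);m=((hsv[...,1]<60)&(hsv[...,2]>110)).astype(np.uint8)
    m[195:]=0; M=max(comps(m>0,200),key=lambda q:q[1][4])[0]
    W=c["world_from_camera"];T=W@np.linalg.inv(c["T_tool_cam"])
    tl=lambda px:((plane(c,px,zt)-T[:3,3])@T[:3,:3])[:,:2]*1000
    L=[];Rr=[]
    for r in range(110,190):
        x=np.where(M[r])[0];L.append((x.min()-.5,r));Rr.append((x.max()+.5,r))
    U=[(x,np.where(M[:,x])[0].min()-.5) for x in range(180,332)]
    fit=lambda p:cv2.fitLine(np.float32(tl(p)),cv2.DIST_HUBER,0,.01,.01).ravel()
    l,r,u=fit(L),fit(Rr),fit(U)
    ang=lambda f:np.degrees(np.arctan2(f[1],f[0]))
    print("side angles (tool, 0=+x)",ang(l),ang(r),"end",ang(u))
    at=lambda f,x:f[3]+(x-f[2])*f[1]/f[0]
    print("width at x=60:",at(l,60),at(r,60),"end x at y=0",u[2]+(0-u[3])*u[0]/u[1])
    h=[q for q in comps((M==0)&(np.indices(M.shape)[0]<195),150) if abs(q[2][0]-254)<30 and q[1][4]<3000]
    for q in h: print("hole tool",tl([q[2]]),q[1])
if __name__=="__main__":
    held(dict(np.load("w3.npz")),.107)
E
python3 held.py
```

```text
side angles (tool, 0=+x) -0.13682011 -0.10299559 end -89.977715
width at x=60: -46.00857 44.680115 end x at y=0 81.749084
hole tool [[60.59849952 -0.76755928]] [240 121  30  29 660]
```

```bash
python3 -m jog '[[0.2,0,0,0,0.05],[0.2,0,0,0,0.1],[0.2,0,0,0,0.1],[0.2,0,0,0,0.087],[0.2,0,0,0,0.05],[0.2,0,0,0,0],[0.2,0,0,0,0]]'
python3 go.py 0.5089 0.0165 0.12 69.5
```

```text
time_s: 8.88
tool_pos: [0.5224, -0.2944, 0.1305]
tool_rot: [-179.9, 0.0, 69.5]
force: [-0.1, -0.4, -5.1]
grip_width: 0.0356
grasp_force: 40.0
pos [ 0.5224 -0.2944  0.1305] rot [-1.7989e+02  1.0000e-02  6.9550e+01] q7 22.5 t 8.8833
shift units [14.33  -6.065  0.533] turn 0.001
```

```bash
python3 -m jog '[[0.2,0.4,-0.17,0,0],[0.2,0.8,-0.34,0,0],[0.2,0.9,-0.38,0,0],[0.2,0.9,-0.38,0,0],[0.2,0.9,-0.38,0,0],[0.2,0.9,-0.38,0,0],[0.2,0.9,-0.38,0,0],[0.2,0.9,-0.38,0,0],[0.2,0.9,-0.38,0,0],[0.2,0.9,-0.38,0,0],[0.2,0.9,-0.38,0,0],[0.2,0.9,-0.38,0,0]]'
python3 -m jog '[[0.2,0.9,-0.38,0,0],[0.2,0.9,-0.38,0,0],[0.2,0.8,-0.34,0,0],[0.2,0.6,-0.25,0,0],[0.2,0.5,-0.22,0,0],[0.2,0.2,-0.09,0,0],[0.2,0,0,0,0],[0.2,0,0,0,0],[0.2,0,0,0,0]]'
python3 go.py 0.5089 0.0165 0.103 69.5
```

```text
time_s: 9.88
tool_pos: [0.5132, -0.072, 0.1315]
tool_rot: [-180.0, -0.0, 69.5]
force: [-0.1, 0.7, -4.9]
grip_width: 0.0355
grasp_force: 40.0
time_s: 10.63
tool_pos: [0.51, 0.0099, 0.1316]
tool_rot: [180.0, 0.0, 69.4]
force: [0.1, 0.4, -5.5]
grip_width: 0.0357
grasp_force: 40.0
pos [0.51   0.0099 0.1316] rot [1.7998e+02 3.0000e-02 6.9390e+01] q7 -18.5 t 10.6333
shift units [ 0.29  -0.171  1.43 ] turn -0.0025
```

```bash
python3 -m jog '[[0.2,0.15,-0.09,0.4,0],[0.2,0.14,-0.08,0.4,0],[0.2,0,0,0.4,0],[0.2,0,0,0.23,0],[0.2,0,0,0,0],[0.2,0,0,0,0],[0.2,0,0,0,0]]'
python3 - <<'E'
from held import *
c=grab("wrist","w4");T=c["world_from_camera"]@np.linalg.inv(c["T_tool_cam"]);print(T[:3,3])
held(c,T[2,3]-.0356+.012)
im=cv2.resize(c["color"][60:270,130:390],None,fx=2.5,fy=2.5,interpolation=cv2.INTER_CUBIC)
cv2.imwrite("pics/w4.png",im[:,:,::-1])
E
python3 go.py 0.5089 0.0165 0.103 69.5
```

```text
time_s: 11.22
tool_pos: [0.5092, 0.0175, 0.1031]
tool_rot: [180.0, 0.0, 69.4]
force: [-0.5, 0.4, -5.4]
grip_width: 0.0355
grasp_force: 40.0
[0.5091503  0.01750433 0.1030613 ]
side angles (tool, 0=+x) -0.07480709 -0.21945582 end -89.9864
width at x=60: -45.861824 44.3894 end x at y=0 88.32887
hole tool [[60.06713328  0.15192571]] [245 124  24  26 428]
pos [0.5093 0.0176 0.1033] rot [ 1.7996e+02 -2.0000e-02  6.9460e+01] q7 -17.4 t 11.2667
shift units [-0.058  0.001  0.014] turn -0.0009
```

View pics/w4.png

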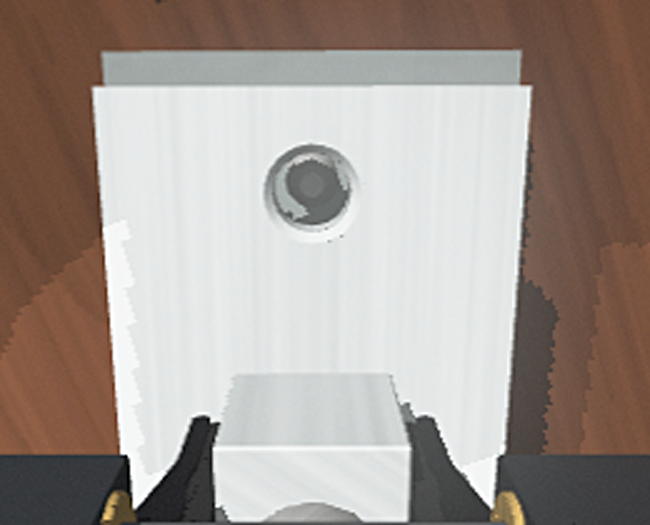

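The wide hole's rim is centred at crop (311,192) and the thick pin's tip shows through it at (312,181). I'll project each at its own height.

Run:
```python
from h import *
c=dict(np.load("w4.npz"));T=c["world_from_camera"]@np.linalg.inv(c["T_tool_cam"])
tl=lambda p,z:np.round(((plane(c,[(p[0]/2.5+130-.3,p[1]/2.5+60-.3)],z)-T[:3,3])@T[:3,:3])[0]*1000,2)
zt=T[2,3]-.0236
print("hole",tl((311,192),zt),"pin",tl((312,181),.056))
print("plate corners",tl((93,87),zt),tl((531,87),zt));print("base corners",tl((102,51),.03),tl((521,51),.03))
```

```text
hole [59.83 -0.93 23.59] pin [59.69 -0.73 47.05]
plate corners [ 81.15 -45.42  23.57] [81.12 44.03 23.61]
base corners [ 90.6  -55.56  73.03] [90.56 53.84 73.07]
```

```bash
python3 -m jog '[[0.2,-0.01,0.01,0.2,0],[0.2,0,0,0.2,0],[0.2,0,0,0.2,0],[0.2,0,0,0.2,0],[0.2,0,0,0.2,0],[0.2,0,0,0.1,0],[0.2,0,0,0,0]]'
python3 go.py 0.5089 0.0165 0.0656 69.5
```

```text
time_s: 11.85
tool_pos: [0.5085, 0.0174, 0.0803]
tool_rot: [-179.9, 0.0, 69.5]
force: [-0.5, 0.4, -5.4]
grip_width: 0.0358
grasp_force: 40.0
pos [0.5085 0.0174 0.0803] rot [-1.7995e+02  5.0000e-02  6.9470e+01] q7 -15.6 t 11.85
shift units [-0.037  0.035  0.734] turn -0.0007
```

```bash
python3 -m jog '[[0.2,0,0,0.15,0],[0.2,0,0,0.15,0],[0.2,0,0,0.15,0],[0.2,0,0,0.1,0],[0.2,0,0,0.08,0],[0.2,0,0,0,0],[0.2,0,0,0,0]]'
```

```text
time_s: 12.43
tool_pos: [0.509, 0.0175, 0.0683]
tool_rot: [-180.0, 0.0, 69.5]
force: [0.3, 0.4, -4.5]
grip_width: 0.0353
grasp_force: 40.0
```

```bash
python3 -m jog '[[0.2,0,0,0.04,0],[0.2,0,0,0.04,0],[0.2,0,0,0.03,0],[0.2,0,0,0,0],[0.2,0,0,0,0]]'
python3 -m jog '[[0.2,0,0,0.03,0],[0.2,0,0,0,0],[0.2,0,0,0,0]]'
```

```text
time_s: 12.85
tool_pos: [0.509, 0.0176, 0.0662]
tool_rot: [180.0, -0.0, 69.5]
force: [-0.6, 0.5, -5.6]
grip_width: 0.0356
grasp_force: 40.0
time_s: 13.1
tool_pos: [0.509, 0.0175, 0.0656]
tool_rot: [180.0, -0.0, 69.5]
force: [-0.5, 0.3, -5.2]
grip_width: 0.0357
grasp_force: 40.0
```

```bash
python3 -m jog '[[0.2,0,0,0.03,0],[0.2,0,0,0.03,0],[0.2,0,0,0,0],[0.2,0,0,0,0]]'
```

```text
time_s: 13.43
tool_pos: [0.5091, 0.0175, 0.0656]
tool_rot: [-179.9, -0.0, 69.5]
force: [-5.1, -0.3, 7.1]
grip_width: 0.0358
grasp_force: 40.0
```

Contact came at exactly the expected height, so the plate is flush. Releasing now.

```bash
python3 -m jog '[[0.2,0,0,-0.04,0],[0.2,0,0,0,0],[0.7,0,0,0,0],[0.7,0,0,0,0],[0.7,0,0,0,0],[0.7,0,0,0,0],[0.7,0,0,0,0]]'
python3 -m jog '[[0.7,0,0,-0.4,0],[0.7,0,0,-0.8,0],[0.7,0,0,-1,0],[0.7,0,0,-1,0],[0.7,0,0,-1,0],[0.7,0,0,-1,0],[1,0,0,-1,0],[1,0,0,-1,0],[1,0,0,-1,0],[1,0,0,-1,0],[1,0,0,-1,0],[1,0,0,0,0]]'
python3 - <<'E'
from meas import *
c=grab("wrist","w5");t=grab("top","top1");s=grab("scene","scene1")
print("head",quad(c,(150,50,380,235),.042))
for m,z in ((c,0),):
    for px in [(256,120)]:
        pass
im=np.hstack([cv2.resize(c["color"],(512,384)),cv2.resize(t["color"][170:290,90:182],(288,384))]);cv2.imwrite("pics/w5.png",im[:,:,::-1])
E
python3 go.py 0.49 0.29 0.27 69.5
```

```text
time_s: 14.02
tool_pos: [0.5093, 0.0175, 0.0653]
tool_rot: [180.0, -0.0, 69.5]
force: [0.6, -0.0, 0.2]
grip_width: 0.0581
grasp_force: 0.0
time_s: 15.02
tool_pos: [0.5112, 0.0173, 0.2736]
tool_rot: [179.7, -0.3, 69.4]
force: [0.9, 1.0, 0.7]
grip_width: 0.0857
grasp_force: 0.0
head (array([509.8,  20.7]), array([107.6, 175. ]), 69.6)
pos [0.5088 0.0174 0.269 ] rot [-1.7999e+02 -2.0000e-02  6.9460e+01] q7 -25.8 t 15.1667
shift units [12.434 -5.659 -0.047] turn -0.0008
```

View pics/w5.png

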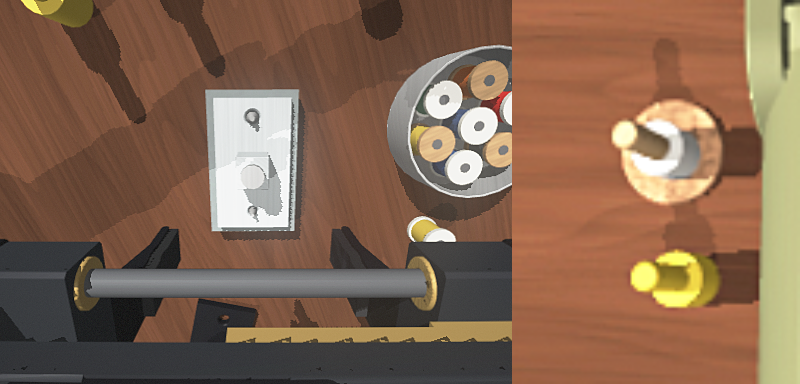

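The wrist view shows the head on the base with both pins standing through the plate at (252,117) and (252,212). Next I'll look at the mallet from two wrist positions.

```bash
python3 -m jog '[[1,0.5,-0.23,0,0],[1,1,-0.45,0,0],[1,1,-0.45,0,0],[1,1,-0.45,0,0],[1,1,-0.45,0,0],[1,1,-0.45,0,0],[1,1,-0.45,0,0],[1,1,-0.45,0,0],[1,0.5,-0.23,0,0],[1,0,0,0,0],[1,0,0,0,0]]'
python3 -c "
from h import *;grab('wrist','m1')"
python3 -m jog '[[1,1,-0.45,0,0],[1,1,-0.45,0,0],[1,1,-0.45,0,0],[1,0.9,-0.45,0,0],[1,0,0,0,0],[1,0,0,0,0],[1,0,0,0,0]]'
python3 - <<'E'
from h import *
b=grab("wrist","m2");a=np.load("m1.npz")
# heights from the depth of the plate, seated
cv2.imwrite("pics/m.png",np.hstack([a["color"][:,110:510],b["color"][:,60:460]])[:,:,::-1])
E
python3 go.py 0.49 0.29 0.27 69.5
```

```text
time_s: 16.08
tool_pos: [0.4971, 0.1924, 0.2684]
tool_rot: [-180.0, 0.1, 69.5]
force: [0.3, -0.9, -0.1]
grip_width: 0.0872
grasp_force: 0.0
time_s: 16.72
tool_pos: [0.4917, 0.2766, 0.2692]
tool_rot: [180.0, 0.1, 69.4]
force: [-0.7, -0.4, -0.0]
grip_width: 0.0872
grasp_force: 0.0
pos [0.4918 0.2764 0.2693] rot [1.7997e+02 3.0000e-02 6.9320e+01] q7 -48.4 t 16.7667
shift units [ 0.605 -0.326 -0.035] turn -0.0039
```

View pics/m.png

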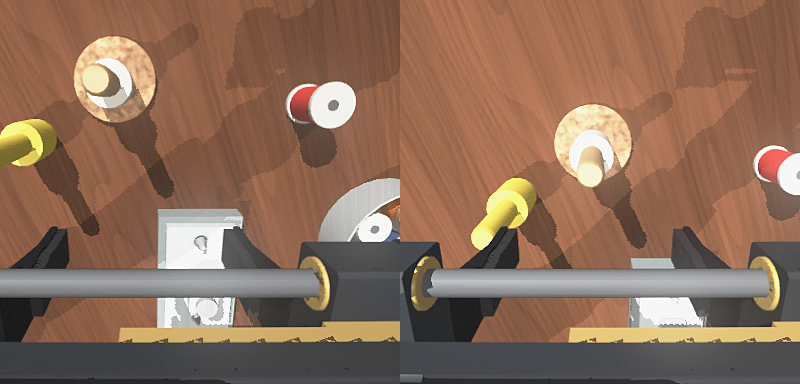

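The left pane (m1) shows the pad at (115,80) with the handle end near (96,80). The right pane (m2) shows the pad at (593,143) and the handle end at (592,176).

```bash
cat > mal.py <<'E'
from h import *
def zmap(c):
    h,w=c["range_z"].shape;px=np.stack(np.meshgrid(np.arange(w),np.arange(h)),-1).reshape(-1,2)
    p,d=rays(c,px);P=p+d*c["range_z"].reshape(-1,1);return P.reshape(h,w,3)
def measure(c,cen=(.49,.29),r=.12):
    P=zmap(c);near=(np.hypot(P[...,0]-cen[0],P[...,1]-cen[1])<r)
    col=c["color"].astype(int);yel=(col[...,2]<60)&(col[...,1]>120)
    out={}
    for n,lo,hi,z in (("pad",.005,.012,.008),("nylon_top",.064,.072,.068),("handle_top",.150,.160,.153)):
        q=comps(near&~yel&(P[...,2]>lo)&(P[...,2]<hi),15)
        if not q: print(n,"none");continue
        M,st,ce=max(q,key=lambda q:q[1][4])
        ct=max(cv2.findContours(M.astype(np.uint8),0,2)[0],key=len)
        (x,y),rr=cv2.minEnclosingCircle(np.float32(plane(c,ct,z)[:,:2]*1000))
        print(n,"circle",round(x,1),round(y,1),"r",round(rr,1),"px",np.round(ce,1),"medz",round(float(np.median(P[M][:,2])),4));out[n]=ce
    return out
if __name__=="__main__":
    a=dict(np.load("m1.npz"));b=dict(np.load("m2.npz"));A=measure(a);B=measure(b)
    for n in ("handle_top",):
        if n in A and n in B: print(n,tri(a,A[n],b,B[n]))
    t=dict(np.load("top1.npz"));print("top");measure(t)
    s=dict(np.load("scene0.npz"));print("scene");measure(s)
E
python3 mal.py
```

```text
pad circle 496.3 298.5 r 49.8 px [228.6  77.1] medz 0.0072
nylon_top circle 493.3 293.4 r 24.7 px [224.8  85.1] medz 0.0672
handle_top circle 493.1 293.3 r 11.4 px [205.4  78.9] medz 0.1522
pad circle 496.2 298.8 r 49.7 px [253.2 134.3] medz 0.0073
nylon_top circle 493.1 294.3 r 24.6 px [250.9 149.7] medz 0.0673
handle_top circle 493.1 294.5 r 11.7 px [249.8 174. ] medz 0.1521
handle_top (array([0.49301742, 0.29374902, 0.15017784]), np.float64(0.0001810802705185704))
top
pad circle 498.6 296.9 r 49.8 px [143.1 219.1] medz 0.0079
nylon_top circle 497.0 290.8 r 25.6 px [138.1 216. ] medz 0.068
handle_top circle 497.1 291.1 r 12.1 px [126.1 211. ] medz 0.1522
scene
pad circle 498.0 298.4 r 51.7 px [385.8 197.4] medz 0.0097
nylon_top circle 498.0 292.1 r 27.9 px [388.4 182.6] medz 0.0694
handle_top circle 497.7 294.0 r 14.0 px [399.  161.7] medz 0.1543
```

```bash
python3 go.py 0.4931 0.294 0.111 69.5
```

```text
pos [0.4918 0.2764 0.2693] rot [1.7997e+02 3.0000e-02 6.9320e+01] q7 -48.4 t 16.7667
shift units [ 0.85  -0.256  7.915] turn -0.0039
```

```bash
python3 -m jog '[[1,0.45,-0.13,0,0],[1,0.4,-0.13,0,0],[1,0,0,0.5,0],[1,0,0,0.7,0],[1,0,0,0.7,0],[1,0,0,0.7,0],[0.8,0,0,0.7,0],[0.8,0,0,0.7,0],[0.8,0,0,0,0],[0.8,0,0,0,0]]'
python3 go.py 0.4931 0.294 0.111 69.5
```

```text
time_s: 17.6
tool_pos: [0.4916, 0.2958, 0.1882]
tool_rot: [-179.9, 0.1, 69.5]
force: [0.7, -0.7, -0.1]
grip_width: 0.0718
grasp_force: 0.0
pos [0.4916 0.2958 0.1882] rot [-1.7995e+02  1.1000e-01  6.9480e+01] q7 -47.7 t 17.6
shift units [-0.05   0.105  3.858] turn -0.0005
```

```bash
python3 -m jog '[[0.8,-0.05,0.1,0.5,0],[0.8,0,0,0.7,0],[0.8,0,0,0.7,0],[0.8,0,0,0.7,0],[0.8,0,0,0.6,0],[0.8,0,0,0.4,0],[0.8,0,0,0.25,0],[0.8,0,0,0,0],[0.8,0,0,0,0]]'
python3 -m jog '[[0.25,0,0,0,0],[0.25,0,0,0,0],[0.25,0,0,0,0],[0.25,0,0,0,0],[0.25,0,0,0,0],[0.15,0,0,0,0],[0.15,0,0,0,0],[0.15,0,0,0,0],[0.1,0,0,0,0],[0.1,0,0,0,0],[0.1,0,0,0,0]]' 40
```

```text
time_s: 18.35
tool_pos: [0.4941, 0.2945, 0.1124]
tool_rot: [180.0, -0.0, 69.5]
force: [0.8, 0.6, -0.5]
grip_width: 0.0697
grasp_force: 0.0
time_s: 19.27
tool_pos: [0.4938, 0.2945, 0.1122]
tool_rot: [180.0, -0.0, 69.5]
force: [0.3, 0.4, -0.7]
grip_width: 0.0251
grasp_force: 40.0
```

```bash
python3 -m jog '[[0.1,0,0,-0.3,0],[0.1,0,0,-0.8,0],[0.1,0,0,-0.9,0],[0.1,0,0,-0.9,0],[0.1,0,0,-0.9,0],[0.1,0,0,-0.9,0],[0.1,0,0,-0.9,0],[0.1,0,0,-0.6,0],[0.1,0,0,-0.3,0],[0.1,0,0,0,0],[0.1,0,0,0,0]]'
python3 go.py 0.5098 0.0192 0.24 69.5
```

```text
time_s: 20.18
tool_pos: [0.4934, 0.2943, 0.2415]
tool_rot: [-180.0, 0.0, 69.5]
force: [-0.8, -1.1, -3.6]
grip_width: 0.0252
grasp_force: 40.0
pos [0.4934 0.2943 0.2415] rot [-1.7997e+02  5.0000e-02  6.9470e+01] q7 -48.6 t 20.1833
shift units [-12.592   5.592   0.081] turn -0.0006
```

```bash
python3 -m jog '[[0.1,-0.5,0.22,0,0],[0.1,-0.9,0.4,0,0],[0.1,-0.9,0.4,0,0],[0.1,-0.9,0.4,0,0],[0.1,-0.9,0.4,0,0],[0.1,-0.9,0.4,0,0],[0.1,-0.9,0.4,0,0],[0.1,-0.9,0.4,0,0],[0.1,-0.9,0.4,0,0],[0.1,-0.9,0.4,0,0],[0.1,-0.9,0.4,0,0],[0.1,-0.9,0.4,0,0]]'
python3 -m jog '[[0.1,-0.9,0.4,0,0],[0.1,-0.7,0.31,0,0],[0.1,-0.4,0.18,0,0],[0.1,-0.2,0.09,0,0],[0.1,0,0,0,0],[0.1,0,0,0,0],[0.1,0,0,0,0]]'
python3 go.py 0.5098 0.0192 0.2102 69.5
```

```text
time_s: 21.18
tool_pos: [0.5067, 0.0634, 0.242]
tool_rot: [-180.0, -0.0, 69.3]
force: [-1.2, -0.3, -3.2]
grip_width: 0.0249
grasp_force: 40.0
time_s: 21.77
tool_pos: [0.5101, 0.0203, 0.2421]
tool_rot: [-180.0, -0.0, 69.6]
force: [0.1, -0.8, -2.9]
grip_width: 0.0251
grasp_force: 40.0
pos [0.5101 0.0203 0.2421] rot [-1.7998e+02 -3.0000e-02  6.9560e+01] q7 -25.0 t 21.7667
shift units [-0.059  0.004  1.593] turn 0.0014
```

```bash
python3 -m jog '[[0.1,-0.05,0,0.3,0],[0.1,0,0,0.5,0],[0.1,0,0,0.5,0],[0.1,0,0,0.29,0],[0.1,0,0,0,0],[0.1,0,0,0,0]]'
python3 -m jog '[[0.1,0,0,0.2,0],[0.1,0,0,0.2,0],[0.1,0,0,0.1,0],[0.1,0,0,0,0],[0.1,0,0,0,0]]'
```

```text
time_s: 22.27
tool_pos: [0.5095, 0.0182, 0.2096]
tool_rot: [-179.9, 0.1, 69.5]
force: [0.0, 0.3, -2.8]
grip_width: 0.0248
grasp_force: 40.0
time_s: 22.68
tool_pos: [0.5106, 0.0183, 0.2011]
tool_rot: [179.9, -0.1, 69.5]
force: [1.1, -0.3, 2.1]
grip_width: 0.0252
grasp_force: 40.0
```

Contact on the plunger at the expected height. Pressing on to the bottom.

```bash
python3 -m jog '[[0.1,0,0,0.15,0],[0.1,0,0,0.15,0],[0.1,0,0,0.05,0],[0.1,0,0,0,0],[0.1,0,0,0,0]]'
python3 -m jog '[[0.1,0,0,0.05,0],[0.1,0,0,0.05,0],[0.1,0,0,0,0],[0.1,0,0,0,0]]'
```

```text
time_s: 23.1
tool_pos: [0.5106, 0.0183, 0.1941]
tool_rot: [179.9, -0.1, 69.5]
force: [-0.5, -0.5, 7.6]
grip_width: 0.025
grasp_force: 40.0
time_s: 23.43
tool_pos: [0.511, 0.0183, 0.194]
tool_rot: [179.9, -0.1, 69.5]
force: [-4.0, -0.5, 18.3]
grip_width: 0.0254
grasp_force: 40.0
```

Bottomed: 21 N of push with no further travel, after 10 mm of stroke. Lifting and returning to the pad.

```bash
python3 -m jog '[[0.1,0,0,-0.2,0],[0.1,0,0,-0.4,0],[0.1,0,0,-0.6,0],[0.1,0,0,-0.7,0],[0.1,0,0,-0.6,0],[0.1,0,0,-0.2,0],[0.1,0,0,0,0]]'
python3 go.py 0.4969 0.2991 0.235 69.5
```

```text
time_s: 24.02
tool_pos: [0.5102, 0.0183, 0.2462]
tool_rot: [179.9, -0.1, 69.5]
force: [1.1, 0.8, -3.7]
grip_width: 0.025
grasp_force: 40.0
pos [0.5102 0.0183 0.2462] rot [ 1.7995e+02 -6.0000e-02  6.9480e+01] q7 -25.1 t 24.0167
shift units [12.914 -5.547  0.569] turn -0.0004
```

```bash
python3 -m jog '[[0.1,0.5,-0.22,0,0],[0.1,0.9,-0.39,0,0],[0.1,0.9,-0.39,0,0],[0.1,0.9,-0.39,0,0],[0.1,0.9,-0.39,0,0],[0.1,0.9,-0.39,0,0],[0.1,0.9,-0.39,0,0],[0.1,0.9,-0.39,0,0],[0.1,0.9,-0.39,0,0],[0.1,0.9,-0.39,0,0],[0.1,0.9,-0.39,0,0],[0.1,0.9,-0.39,0,0]]'
python3 -m jog '[[0.1,0.9,-0.39,0,0],[0.1,0.8,-0.34,0,0],[0.1,0.5,-0.22,0,0],[0.1,0.3,-0.1,0,0],[0.1,0,0,0,0],[0.1,0,0,0,0],[0.1,0,0,0,0]]'
python3 go.py 0.4969 0.2991 0.1122 69.5
```

```text
time_s: 25.02
tool_pos: [0.4974, 0.2465, 0.2443]
tool_rot: [-179.9, 0.1, 69.5]
force: [-0.2, -0.0, -2.5]
grip_width: 0.0248
grasp_force: 40.0
time_s: 25.6
tool_pos: [0.4969, 0.2972, 0.2455]
tool_rot: [180.0, 0.0, 69.3]
force: [1.0, -0.4, -3.7]
grip_width: 0.0251
grasp_force: 40.0
pos [0.4969 0.2972 0.2455] rot [1.7997e+02 3.0000e-02 6.9350e+01] q7 -48.6 t 25.6
shift units [ 0.092 -0.034  6.665] turn -0.0034
```

```bash
python3 -m jog '[[0.1,0.09,-0.03,0.4,0],[0.1,0,0,0.8,0],[0.1,0,0,0.9,0],[0.1,0,0,0.9,0],[0.1,0,0,0.9,0],[0.1,0,0,0.8,0],[0.1,0,0,0.6,0],[0.1,0,0,0.4,0],[0.1,0,0,0.3,0],[0.1,0,0,0.1,0],[0.1,0,0,0,0],[0.1,0,0,0,0]]'
python3 go.py 0.4969 0.2991 0.1122 69.5
```

```text
time_s: 26.6
tool_pos: [0.4968, 0.301, 0.1241]
tool_rot: [180.0, -0.1, 69.5]
force: [0.4, -1.1, -3.0]
grip_width: 0.0252
grasp_force: 40.0
pos [0.4968 0.301  0.1241] rot [ 1.7996e+02 -7.0000e-02  6.9470e+01] q7 -45.5 t 26.6
shift units [-0.089  0.035  0.594] turn -0.0007
```

```bash
python3 -m jog '[[0.1,-0.08,0.03,0.2,0],[0.1,0,0,0.2,0],[0.1,0,0,0.1,0],[0.1,0,0,0.05,0],[0.1,0,0,0,0],[0.1,0,0,0,0]]'
python3 -m jog '[[0.1,0,0,0.04,0],[0.1,0,0,0.04,0],[0.1,0,0,0,0],[0.1,0,0,0,0]]'
```

```text
time_s: 27.1
tool_pos: [0.4964, 0.2991, 0.1124]
tool_rot: [180.0, -0.0, 69.5]
force: [-0.6, 0.6, -2.7]
grip_width: 0.0252
grasp_force: 40.0
time_s: 27.43
tool_pos: [0.4966, 0.2992, 0.1121]
tool_rot: [-180.0, -0.1, 69.5]
force: [-2.9, -1.3, 5.8]
grip_width: 0.0253
grasp_force: 40.0
```

```bash
python3 -m jog '[[0.1,0,0,-0.03,0],[0.1,0,0,0,0],[0.8,0,0,0,0],[0.8,0,0,0,0],[0.8,0,0,0,0],[0.8,0,0,0,0],[0.8,0,0,0,0],[0.8,0,0,0,0]]'
python3 -m jog '[[0.8,0,0,-0.3,0],[0.8,0,0,-0.7,0],[0.8,0,0,-0.9,0],[0.8,0,0,-0.9,0],[0.8,0,0,-0.9,0],[0.8,0,0,-0.9,0],[0.8,0,0,-0.9,0],[0.8,0,0,-0.9,0],[0.8,0,0,-0.9,0],[0.8,0,0,-0.6,0],[0.8,0,0,0,0],[0.8,0,0,0,0]]'
python3 - <<'E'
from mal import *
a=grab("wrist","f1");measure(a);s=grab("scene","f2");print("scene");measure(s);t=grab("top","f3");print("top");measure(t)
P=zmap(t)
for n,(x,y) in {"head plate +y side":(.53,.05),"A":(.712,.19),"B":(.7054,-.159)}.items():
    m=np.hypot(P[...,0]-x,P[...,1]-y)<.008;print(n,np.round(P[m][:,2],3)[:12])
cv2.imwrite("pics/f.png",np.hstack([s["color"][100:300,60:460],t["color"][100:300,100:500]])[:,:,::-1])
E
```

```text
time_s: 28.1
tool_pos: [0.4964, 0.299, 0.1113]
tool_rot: [180.0, 0.0, 69.5]
force: [0.3, -0.3, -0.0]
grip_width: 0.0575
grasp_force: 0.0
time_s: 29.1
tool_pos: [0.4966, 0.2991, 0.2697]
tool_rot: [180.0, -0.1, 69.5]
force: [-0.1, -0.1, 0.1]
grip_width: 0.0695
grasp_force: 0.0
pad circle 496.2 299.0 r 49.6 px [255.2 152.7] medz 0.0073
nylon_top circle 495.5 299.2 r 24.6 px [254.4 165.7] medz 0.0672
handle_top circle 495.4 299.5 r 11.5 px [254.4 193.5] medz 0.1522
scene
pad circle 502.5 297.3 r 54.4 px [385.1 197.3] medz 0.0096
nylon_top circle 499.5 298.7 r 27.3 px [390.7 183.3] medz 0.0693
handle_top circle 499.4 298.9 r 13.1 px [400.8 162.4] medz 0.1534
top
pad circle 500.8 297.3 r 50.2 px [143.4 218.6] medz 0.008
nylon_top circle 499.2 296.0 r 25.6 px [136.5 215.1] medz 0.0677
handle_top circle 499.3 295.9 r 12.9 px [124.1 210.2] medz 0.1523
head plate +y side [0.044 0.041 0.039 0.039 0.044 0.043 0.044 0.041 0.042 0.044 0.044 0.04 ]
A [0.066 0.067 0.068 0.071 0.064 0.068 0.064 0.066 0.068 0.067 0.065 0.068]
B [0.054 0.048 0.049 0.05  0.049 0.05  0.051 0.052 0.053 0.049 0.049 0.049]
```

View pics/f.png

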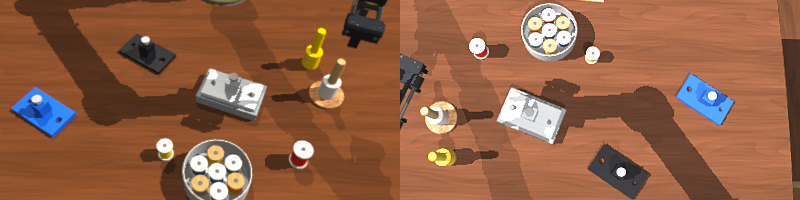

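The final views show the mallet upright at the middle of its pad (within 1 mm) and the head seated on the base at (230,92). The plate top is at 42 mm, and the spools and tin are undisturbed.

```bash
python3 -c "
from cell import env;print(env.sign_off())"
```

```text
the job is handed in; nothing more can be done
None
```

The head is seated flush on both pins, the plunger was pressed right down with the mallet's flat end, the mallet is upright within about 1 mm of its pad's centre, and the job is handed in at about 29 s of the 67 s allowed.

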